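Build the fragrance pyramid display

ROBOT

A 7-joint arm with a two-finger parallel gripper is mounted at the origin on the work surface. World frame = base frame: x ahead of the robot, y to its left, z up, the work surface at z = 0. Lengths are in m, angles in rad, forces in N, time in s.
With the tool pointing down it reaches from about 0.4 to 0.875 m from the base axis. Payload 19.3 kg.
Tool frame: the origin (TCP) lies on the centre line of the jaws, within the pads' length; the fingertips stand 14 mm ahead of it and the grasp point (between the pads) lies 5 mm behind it (bot.tip_extent is the distance from the TCP to the fingertips, in m); z points along the fingers, y is the line along which they close (so a half turn about z gives the same grasp; the last joint's range is limited). The gripper opens to 85 mm and grips with 20 to 120 N. Pads are 22 mm wide; open, the fingers measure 114 mm over their backs; the gripper's body (76 mm by 85 mm) begins 54 mm behind the grasp point. The pads swing forward as they close: fully open they stand 13 mm farther back than shut.
Start: joints at [1.031, 0.521, -0.036, 1.599, 0.021, 1.021, -0.113], TCP at [0.283, -0.557, 0.245] pointing down, gripper open.
Joint ranges: [-2.91, 2.91], [-0.3, 2.13], [-1.5, 1.42], [0.17, 2.43], [-1.26, 4.41], [0.16, 1.93], [-2.52, 2.52]. Speed limits (rad/s): [1.89, 1.89, 2.39, 2.39, 3.01, 3.01, 3.01].

INTERFACE

Orientations are given as [roll, pitch, yaw] about the fixed x, y, z axes, in that order (R = Rz(yaw) Ry(pitch) Rx(roll)).
In Python, from workcell import monitor, grab_frame, camera_model, bot gives the robot as it stands.
- The arm moves only by the tool move_arm, never from a script. Its argument "moves" is a list of rows, each a list of 4 numbers: the shift along the world's x, y, z in mm, then the turn about the world's z in rad. A call has 1 to 12 rows; each row is the pose to reach, as a shift and turn from the pose commanded when the call began; what a row does not reach only later rows make up. A row lasts 1/8 s, in which the tool goes at most 62.5 mm and 10.7 degrees, less where a joint would pass 70% of its speed; a pose out of reach is approached as far as the arm can. A call with a gripper value outside its range is refused whole. "gripper" is the opening, from 0 (shut) to 1 (fully open), set as the call begins (left out, the last holds). The fingers move at their own pace and stop on an object; "newtons" is the grip in N (left out, the last holds). Time passes only in rows, so rows that repeat a pose let the fingers close. It gives the time, the measured TCP pose, the force, the opening and the grip force at its end, in the units of the state.
- monitor.observe(): the state, without advancing time (a new reading comes with each control period).
- grab_frame(name): name is "scene" or "top"; returns the picture (384x512x3 uint8, blue, green, red); there is no depth.
- camera_model(name): a dict with "vfov" (degrees; the focal length in pixels is half the picture's height over the tangent of half this angle, whatever the lens; pixels are square), "cx", "cy" (the principal point, pixels), "k1" (the pictures are not rectified: a ray, as slopes to the right and down, at radius r is drawn at 1 + k1 r^2 times it, then the intrinsics apply), "R" (3x3) and "t" (3): a world point X has camera coordinates R X + t. Camera axes: x right, y down, z forward; pixel columns grow to the right and rows downward; lengths in m; the calibration is good to about 2 mm. A picture is of the moment at which its call begins. camera_model takes no time and is no camera call.
- bot.job_done(): hands the job in; it is judged then, once.
The state is a dict: "clock": time; "qpos": joint angles; "qd": joint speeds; "joint_efforts": joint torques, N m; "position": TCP position; "tool_rot": TCP orientation; "force": force on the tool from outside, world axes, zero at the start; "moment": the same for the moment, N m; "grip_width": finger opening in m; "finger_force": force on a finger pad.
Only numpy, scipy, OpenCV 4.12 (cv2) and the standard library are available. Lean on these libraries where they do the work, as an engineer would, in place of code of your own. Each camera call takes 0.05 s, during which the arm holds its last target. There are 200 camera calls.

TASK

Build the fragrance pyramid on the round marble stand, from the bottom up: the brown jar first in the middle of the stand, then the red jar centred on its lid, then the yellow jar centred on the red one. Last of all, stand the amber tester bottle upright in the middle of the brass tray. Knock nothing over, and leave the green jar, the blue bottle and the tape roll where they are.

Things in the scene. Friction and masses are not known exactly. Their poses are not given: they have to be found in the camera images.
- base_jar: Rigid round screw-lid glass jar, a straight upright cylinder, with a pale paper band around it; dark brown glass with a dark brown flat lid; 64 mm diameter, 44 mm tall in all, about 0.18 kg. Loose. The origin is the centre of its underside, z up. It can be gripped across the sides at any yaw.
- heart_jar: Rigid round screw-lid glass jar, a straight upright cylinder, with a pale paper band around it; red with a red flat lid; 56 mm diameter, 40 mm tall in all, about 0.13 kg. Loose. The origin is the centre of its underside, z up. It can be gripped across the sides at any yaw.
- top_jar: Rigid round screw-lid glass jar, a straight upright cylinder, with a pale paper band around it; yellow with a yellow flat lid; 46 mm diameter, 40 mm tall in all, about 0.09 kg. Loose. The origin is the centre of its underside, z up. It can be gripped across the sides at any yaw.
- tester: Amber (brown-orange) glass round tester bottle with a narrow black cap and a paper band, standing alone on the table top (the bottles on the stepped wooden rack at the far edge are only stock); straight body 40 mm diameter and 48 mm tall, cap 24 mm diameter, 76 mm tall in all, about 0.12 kg. Loose. The origin is the centre of its underside, z up. It can be gripped across the sides at any yaw.
- stand: Fixed round white marble display disc, 104 mm diameter, 14 mm thick, flat on top. The origin is the centre of its underside, on the table, so its top is 14 mm above it.
- tray: Fixed square brass tray, a flat plate without a rim, 110 x 110 mm, 6 mm thick, with a copper-coloured inlay. The origin is the centre of its underside, on the table, so its top is 6 mm above it; x and y lie along its sides.
- green_jar: Bystander, loose: a green glass jar with a green flat lid, 56 mm diameter, 42 mm tall. Origin at the centre of its underside.
- blue_bottle: Bystander, loose: a dark blue round bottle with a white cap, 42 mm diameter, 74 mm tall in all. Origin at the centre of its underside.
- tape_roll: Bystander, loose: a white paper-tape roll lying flat, 68 mm outer diameter, 44 mm hole, 26 mm tall. Origin at the centre of its underside.
Mind the look-alikes: they are no part of the job. Of the things that look like the base_jar, the largest one is meant.

How it is judged:
By the outcome, as a careful person would: the job done as asked, in the order asked, and still so for the second after the job is handed in, with the robot touching nothing.
It also fails if it takes over 118 s, if anything falls off the work surface, if the arm or the gripper's body presses on something with over 40 N, if the wrist force passes 120 N, or if a joint passes its speed limit or range.

## Working session

There is one attempt and no reset: what is moved stays moved. The work goes in short steps, Python scripts to look and compute and a tool call to move; the robot and the scene stay as the last step left them, time stands still between calls to the robot, and variables do not carry over. Pictures are saved under pics/ and viewed, at most 14 in all, crops included, and the job is handed in when it is done.

Besides the shell and the picture viewer there is one more tool, called after ">>>" as name([rows], argument=value, ...), one row to a line, values as JSON. move_arm: Moves the arm, as the interface text tells. Its arguments: {"type":"object","properties":{"moves":{"type":"array","items":{"type":"array","items":{"type":"number"}}},"gripper":{"type":"number"},"newtons":{"type":"number"}},"required":["moves"]}

```bash
mkdir -p pics; ls; cat > h.py <<'E'
import cv2, numpy as np
from workcell import monitor, grab_frame, camera_model, bot
def px2w(name,u,v,z):
    c=camera_model(name); f=192/np.tan(np.radians(c["vfov"])/2)
    d=np.array([(u-c["cx"])/f,(v-c["cy"])/f]); s=d.copy()
    for _ in range(20): s=d/(1+c["k1"]*(s@s))
    R=np.array(c["R"]);t=np.array(c["t"]); r=R.T@np.array([s[0],s[1],1]); o=-R.T@t
    return o+r*(z-o[2])/r[2]
def w2px(name,X):
    c=camera_model(name); f=192/np.tan(np.radians(c["vfov"])/2)
    p=np.array(c["R"])@np.array(X)+np.array(c["t"]); s=p[:2]/p[2]; s=s*(1+c["k1"]*(s@s))
    return s*f+[c["cx"],c["cy"]]
E
python3 - <<'E'
from h import *
for n in("scene","top"):
    i=grab_frame(n); cv2.imwrite(f"pics/{n}0.png",i); cv2.imwrite(f"pics/{n}0b.png",cv2.resize(i,(800,600),interpolation=cv2.INTER_CUBIC))
    c=camera_model(n); print(n,-np.array(c["R"]).T@np.array(c["t"]),c["vfov"],c["k1"],np.round(c["R"],2).tolist())
s=monitor.observe(); print({k:np.round(v,3) for k,v in s.items()})
E
```

```text
pics
scene [0.87689582 0.39317396 0.86553292] 50.849219235545085 0.029356192062864758 [[-0.78, 0.62, -0.02], [0.53, 0.66, -0.53], [-0.32, -0.42, -0.85]]
top [ 0.44703095 -0.02326184  0.963893  ] 55.32968780619384 -0.08361161511961385 [[-0.03, -1.0, -0.02], [-0.99, 0.03, -0.1], [0.1, 0.01, -0.99]]
{'clock': np.float64(0.1), 'qpos': array([ 1.031,  0.522, -0.036,  1.6  ,  0.021,  1.021, -0.113]), 'qd': array([-0.002, -0.   , -0.001, -0.   , -0.   ,  0.   , -0.   ]), 'joint_efforts': array([ 5.0000e-03, -9.2849e+01,  1.9840e+00, -3.7053e+01,  1.8000e-02,
        5.0000e-03,  0.0000e+00]), 'position': array([ 0.283, -0.557,  0.245]), 'tool_rot': array([-3.141,  0.   ,  0.47 ]), 'force': array([0.082, 0.144, 0.172]), 'moment': array([-0.036,  0.008, -0.057]), 'finger_force': np.float64(0.0), 'grip_width': np.float64(0.085)}
```

View pics/scene0b.png

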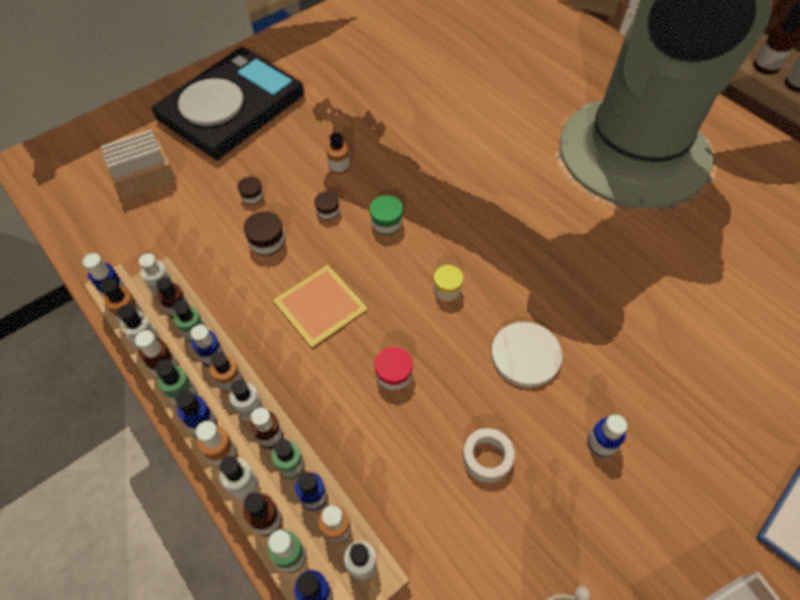

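View pics/top0b.png

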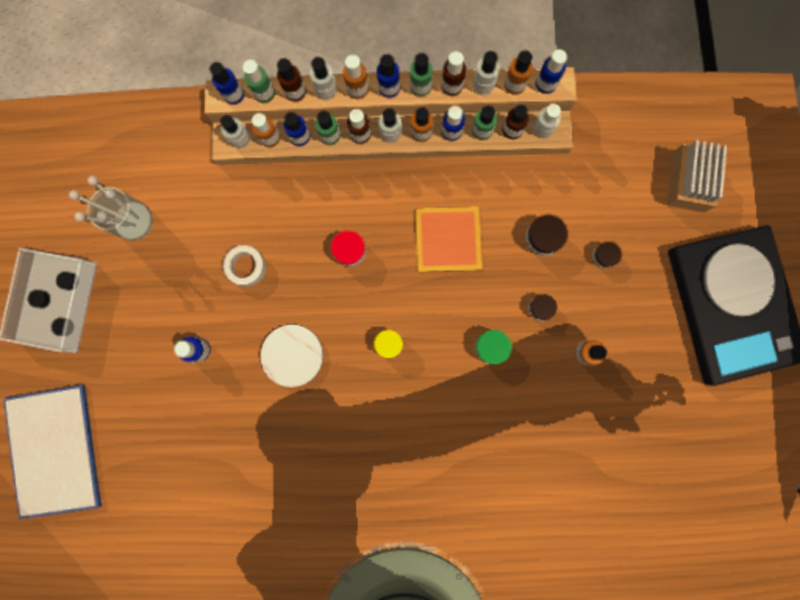

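The scene shows the robot base at top right and the rack at the left edge. At 800x600 in the top view:

| Thing | Pixel |
|---|---|
| Red jar | (348,247) |
| Yellow jar | (389,344) |
| Stand | (291,355) |
| Tray | (449,239) |
| Tester | (594,352) |
| Green jar | (494,347) |
| Tape roll | (243,265) |
| Blue bottle | (190,349) |

Brown jar candidates are (547,234), (606,254) and (543,306). The first is clearly the largest, so it fits base_jar; I'll confirm with a crop and measured diameters.

```bash
cat > seg.py <<'E'
from h import *
def blob(img,lo,hi,seed,inv=False,r=45):
    """blob of HSV range nearest seed (native px); returns contour"""
    hsv=cv2.cvtColor(img,cv2.COLOR_BGR2HSV); m=cv2.inRange(hsv,np.array(lo),np.array(hi))
    w=np.zeros_like(m); cv2.circle(w,tuple(int(a) for a in seed),r,255,-1); m&=w
    cs,_=cv2.findContours(m,cv2.RETR_EXTERNAL,cv2.CHAIN_APPROX_NONE)
    cs=[c for c in cs if cv2.contourArea(c)>15]
    return max(cs,key=lambda c:cv2.contourArea(c) if cv2.pointPolygonTest(c,tuple(map(float,seed)),True)>-6 else 0)
def circ(name,c,z):
    """contour px -> plane z, min enclosing circle + centroid"""
    P=np.array([px2w(name,u,v,z)[:2] for u,v in cv2.convexHull(c)[:,0].astype(float)])
    (x,y),r=cv2.minEnclosingCircle((P*1000).astype(np.float32)); M=cv2.moments((P*1000).astype(np.float32))
    return np.round([x,y,2*r,M['m10']/M['m00'],M['m01']/M['m00']],1)
E
python3 - <<'E'
from seg import *
k=0.64
T=cv2.imread("pics/top0.png");S=cv2.imread("pics/scene0.png")
for i,n,pts in((T,"top",[(547,234),(606,254),(543,306),(348,247),(389,344),(594,352),(603,352),(291,355),(449,239),(494,347)]),(S,"scene",[(265,230),(250,186),(327,201),(394,364),(449,277),(337,140),(527,354),(320,305),(387,208)])):
    h=cv2.cvtColor(i,cv2.COLOR_BGR2HSV); print(n,[h[int(v*k),int(u*k)].tolist() for u,v in pts])
DK=((0,0,0),(179,255,75)); RED=((168,150,90),(179,255,255)); YE=((24,150,90),(34,255,255)); ST=((0,0,120),(179,90,255)); GR=((45,80,40),(85,255,255)); BL=((0,0,0),(179,255,45))
for nm,rg,z,t,s in[("brownBig",DK,.044,(547,234),(265,230)),("b2",DK,.03,(606,254),(250,186)),("b3",DK,.03,(543,306),(327,201)),("red",RED,.04,(348,247),(394,364)),("yel",YE,.04,(389,344),(449,277)),("tester",BL,.076,(597,352),(337,139)),("stand",ST,.014,(291,355),(527,354)),("green",GR,.042,(494,347),(387,208))]:
    for n,i,p in(("top",T,t),("scene",S,s)):
        try: 
            c=blob(i,*rg,(p[0]*k,p[1]*k)); print(nm,n,circ(n,c,z))
        except Exception as e: print(nm,n,"fail",e)
h=cv2.cvtColor(T,cv2.COLOR_BGR2HSV)
for n,i,p in(("top",T,(449,239)),("scene",S,(320,305))):
    h=cv2.cvtColor(i,cv2.COLOR_BGR2HSV); print(n,[h[int((p[1])*k),int((p[0]+d)*k)].tolist() for d in(-34,-32,-30,-28,0,28,30,32,34,40)])
a=cv2.resize(T[120:250,320:420],(400,520),interpolation=3); b=cv2.resize(S[70:170,140:265],(400,320),interpolation=3)
o=np.zeros((520,800,3),np.uint8);o[:,:400]=a;o[:320,400:]=b;cv2.imwrite("pics/crop1.png",o)
E
```

```text
top [[10, 151, 54], [9, 146, 56], [11, 138, 61], [176, 255, 232], [28, 255, 231], [150, 13, 20], [0, 13, 19], [24, 46, 231], [10, 186, 228], [66, 180, 152]]
scene [[11, 121, 76], [12, 119, 75], [10, 116, 77], [177, 180, 207], [28, 159, 208], [110, 35, 22], [23, 37, 209], [12, 139, 207], [64, 136, 148]]
brownBig top [ 642.7 -251.5   65.2  642.6 -252.1]
brownBig scene [ 648.6 -245.3   71.8  649.9 -244.5]
b2 top [ 608.9 -354.5   43.5  608.7 -355. ]
b2 scene [ 613.8 -349.6   45.6  613.9 -349.8]
b3 top [ 522.8 -241.4   42.5  524.1 -241.1]
b3 scene [ 527.9 -237.1   46.6  528.6 -236.3]
red top [631.2  75.4  54.6 631.2  75.7]
red scene [634.3  78.7  57.5 634.3  78.5]
yel top [471.7  13.2  46.1 471.5  13.2]
yel scene [472.6  14.4  46.4 472.8  14.3]
tester top [ 446.7 -312.7   24.7  447.4 -313. ]
tester scene [ 451.5 -306.6   35.5  452.7 -306.6]
stand top [457.2 175.4 104.1 457.1 175.5]
stand scene [458.5 179.1 109.6 459.2 177.8]
green top [ 461.5 -156.6   56.7  461.4 -156.5]
green scene [ 465.4 -152.    65.8  465.2 -152. ]
top [[14, 187, 164], [17, 198, 174], [19, 198, 229], [17, 195, 229], [10, 186, 228], [18, 198, 231], [19, 198, 229], [17, 196, 200], [14, 190, 176], [14, 188, 180]]
scene [[12, 141, 206], [12, 139, 207], [12, 140, 208], [12, 144, 206], [12, 139, 207], [12, 141, 208], [12, 141, 208], [12, 144, 207], [12, 143, 207], [21, 139, 208]]
```

View pics/crop1.png

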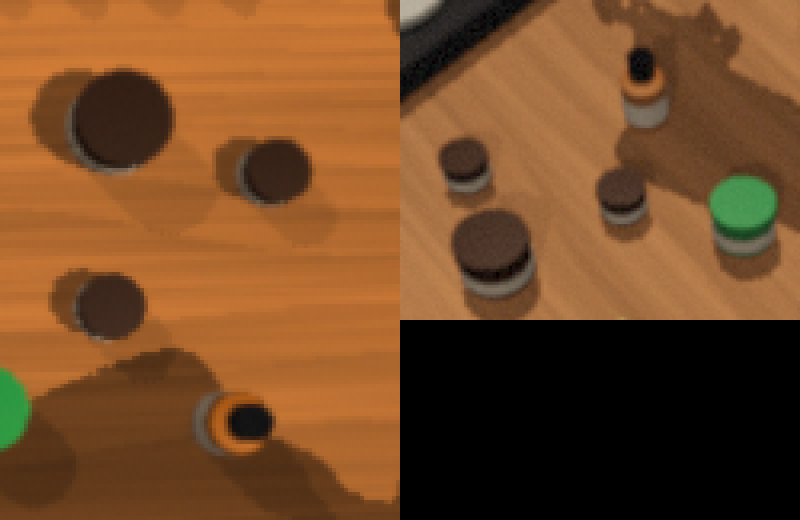

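The crop confirms it. The large jar, top left, at top pixel (547,234) measures 65 mm and is the base_jar; the other two browns measure about 43 mm. The amber tester stands alone at (594,352). Jar lid sizes in the top view match the given ones, so I'm using the top-view positions. Next: move over the brown jar.

>>> move_arm([
  [360,305,-110,-0.47],
  [360,305,-110,-0.47],
  [360,305,-110,-0.47],
  [360,305,-110,-0.47],
  [360,305,-110,-0.47],
  [360,305,-110,-0.47],
  [360,305,-110,-0.47],
  [360,305,-110,-0.47],
  [360,305,-110,-0.47],
  [360,305,-110,-0.47],
  [360,305,-110,-0.47],
  [360,305,-110,-0.47],
], gripper=1, newtons=25)

```text
clock: 1.6
position: [0.6425, -0.2533, 0.1357]
tool_rot: [3.141, -0.0, -0.002]
force: [0.3, -0.4, 0.3]
grip_width: 0.0854
finger_force: 0.0
```

```bash
python3 - <<'E'
from seg import *
T=cv2.imread("pics/top0.png")
for lo,hi,nm in (((0,150,210),(22,255,255),"plate"),((7,150,205),(14,255,255),"inlay")):
    c=blob(T,lo,hi,(449*.64,239*.64),r=40)
    P=np.array([px2w("top",u,v,.006)[:2]*1000 for u,v in c[:,0].astype(float)],np.float32)
    print(nm,cv2.minAreaRect(P))
print(bot.tip_extent, monitor.observe()["position"])
E
```

```text
plate ((647.8558349609375, -93.2296142578125), (108.55354309082031, 107.00103759765625), 0.13414040207862854)
inlay ((647.8802490234375, -92.76803588867188), (92.2198257446289, 91.15377807617188), 0.2723492383956909)
0.014 [ 0.64245857 -0.25326849  0.13568371]
```

>>> move_arm([
  [0,0,-50,0],
  [0,0,-90,0],
  [0,0,-105,0],
  [0,0,-105,0],
])

```text
clock: 2.1
position: [0.6427, -0.2526, 0.0303]
tool_rot: [-3.141, 0.001, -0.001]
force: [0.2, -0.5, 0.7]
grip_width: 0.0858
finger_force: 0.0
```

>>> move_arm([
  [0,0,0,0],
  [0,0,0,0],
  [0,0,0,0],
  [0,0,0,0],
  [0,0,0,0],
  [0,0,0,0],
], gripper=0.4, newtons=20)

```text
clock: 2.85
position: [0.6438, -0.253, 0.0323]
tool_rot: [3.14, -0.003, -0.001]
force: [-1.1, -1.5, 6.1]
grip_width: 0.0637
finger_force: 20.7
```

>>> move_arm([
  [0,0,0,0],
  [0,0,2,0],
  [0,0,4,0],
  [0,0,4,0.17],
  [0,0,4,0.34],
  [0,0,4,0.51],
  [0,0,4,0.68],
  [0,0,4,0.85],
  [0,0,4,1.02],
  [0,0,4,1.19],
  [0,0,4,1.38],
  [0,0,4,1.57],
], gripper=1)

```text
clock: 4.35
position: [0.6429, -0.2524, 0.0345]
tool_rot: [3.142, 0.0, 1.571]
force: [-0.9, -0.0, -0.3]
grip_width: 0.0856
finger_force: 0.0
```

>>> move_arm([
  [0,0,0,0],
  [0,0,0,0],
  [0,0,0,0],
  [0,0,0,0],
  [0,0,0,0],
  [0,0,0,0],
], gripper=0.4, newtons=30)

```text
clock: 5.1
position: [0.6431, -0.2525, 0.0347]
tool_rot: [3.141, 0.001, 1.562]
force: [-0.5, -1.8, 6.1]
grip_width: 0.0631
finger_force: 32.8
```

>>> move_arm([
  [0,0,25,0],
  [0,0,70,0],
  [-20,50,95,0],
  [-42,98,95,0],
  [-65,150,95,0],
  [-88,203,95,0],
  [-111,256,95,0],
  [-134,309,95,0],
  [-157,362,95,0],
  [-175,405,95,0],
  [-185.5,428,95,0],
  [-185.5,428,95,0],
])

```text
clock: 6.6
position: [0.4564, 0.1776, 0.1293]
tool_rot: [-3.141, -0.001, 1.566]
force: [0.0, -1.0, -2.6]
grip_width: 0.0628
finger_force: 34.5
```

```bash
python3 - <<'E'
from h import *
T=grab_frame("top");S=grab_frame("scene")
cv2.imwrite("pics/t2.png",np.hstack([cv2.resize(x[100:320,100:400] if k else x[120:300,200:446],(400,293),interpolation=3) for k,x in((1,T),(0,S))]))
print(monitor.observe()["position"])
E
```

```text
[0.45738879 0.17537736 0.12918566]
```

View pics/t2.png

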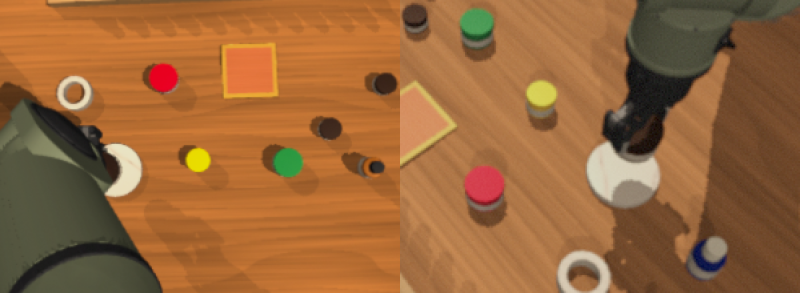

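The view shows the brown jar held above the marble disc, with the yellow, red and green jars undisturbed. Lowering it onto the stand.

>>> move_arm([
  [0,0,-35,0],
  [0,0,-65,0],
  [0,0,-76,0],
  [0,0,-79,0],
  [0,0,-80,0],
  [0,0,-81,0],
  [0,0,-81,0],
])

```text
clock: 7.58
position: [0.4577, 0.1757, 0.0487]
tool_rot: [3.141, -0.0, 1.565]
force: [-1.3, 0.3, -1.4]
grip_width: 0.0631
finger_force: 34.4
```

>>> move_arm([
  [0,0,-1,0],
  [0,0,-1.5,0],
  [0,0,-1.5,0],
])

```text
clock: 7.95
position: [0.4577, 0.1757, 0.0485]
tool_rot: [3.14, 0.0, 1.565]
force: [-9.6, -5.3, 41.1]
grip_width: 0.0627
finger_force: 38.7
```

>>> move_arm([
  [0,0,0,0],
  [0,0,0,0],
  [0,0,0,0],
  [0,0,0,0],
  [0,0,30,0],
  [0,0,70,0],
  [0,0,90,0],
], gripper=1)

```text
clock: 8.82
position: [0.4578, 0.1759, 0.1385]
tool_rot: [3.14, -0.001, 1.565]
force: [-0.1, -0.7, -0.2]
grip_width: 0.0854
finger_force: 0.0
```

>>> move_arm([
  [45,-25,0,0],
  [90,-52,0,0],
  [140,-80,0,0],
  [174,-100.5,0,0],
  [174,-100.5,-20,0],
  [174,-100.5,-60,0],
  [174,-100.5,-95,0],
  [174,-100.5,-104,0],
  [174,-100.5,-104,0],
])

```text
clock: 9.95
position: [0.6312, 0.0756, 0.0329]
tool_rot: [-3.141, -0.0, 1.565]
force: [0.2, 0.1, 0.5]
grip_width: 0.0856
finger_force: 0.0
```

>>> move_arm([
  [0,0,0,0],
  [0,0,0,0],
  [0,0,0,0],
  [0,0,0,0],
  [0,0,0,0],
  [0,0,0,0],
  [0,0,0,0],
], gripper=0.4, newtons=20)

```text
clock: 10.82
position: [0.6321, 0.0753, 0.0342]
tool_rot: [3.14, -0.0, 1.565]
force: [-1.8, -0.6, 7.9]
grip_width: 0.0554
finger_force: 19.6
```

>>> move_arm([
  [0,0,0,0],
  [0,0,0,0],
  [0,0,0,0],
  [0,0,0,-0.17],
  [0,0,0,-0.34],
  [0,0,0,-0.51],
  [0,0,0,-0.68],
  [0,0,0,-0.85],
  [0,0,0,-1.02],
  [0,0,0,-1.19],
  [0,0,0,-1.38],
  [0,0,0,-1.57],
], gripper=1)

```text
clock: 12.32
position: [0.6314, 0.0753, 0.0328]
tool_rot: [-3.141, 0.0, -0.006]
force: [-1.0, 0.4, 0.2]
grip_width: 0.0853
finger_force: 0.0
```

>>> move_arm([
  [0,0,0,0],
  [0,0,0,0],
  [0,0,0,0],
  [0,0,0,0],
  [0,0,0,0],
  [0,0,0,0],
  [0,0,0,0],
], gripper=0.4, newtons=30)

```text
clock: 13.2
position: [0.6315, 0.0753, 0.033]
tool_rot: [-3.141, -0.0, 0.002]
force: [-1.7, 1.6, 5.9]
grip_width: 0.0549
finger_force: 31.3
```

>>> move_arm([
  [0,0,25,0],
  [0,0,75,0],
  [0,0,115,0],
  [-40,23,120,0],
  [-85,49,120,0],
  [-130,75,120,0],
  [-160,92,120,0],
  [-174,100.5,120,0],
  [-174,100.5,100,0],
  [-174,100.5,75,0],
  [-174,100.5,65,0],
  [-174,100.5,65,0],
])

```text
clock: 14.7
position: [0.4576, 0.1753, 0.0975]
tool_rot: [3.141, 0.001, -0.0]
force: [-0.0, 0.7, -1.2]
grip_width: 0.0548
finger_force: 32.8
```

```bash
python3 - <<'E'
from h import *
S=grab_frame("scene")
cv2.imwrite("pics/s3.png",cv2.resize(S[160:270,270:420],(750,550),interpolation=3))
s=monitor.observe();print(s["position"],s["force"])
E
```

```text
[0.45779116 0.17554606 0.09804143] [ 0.1880599   0.53047917 -1.03508439]
```

View pics/s3.png

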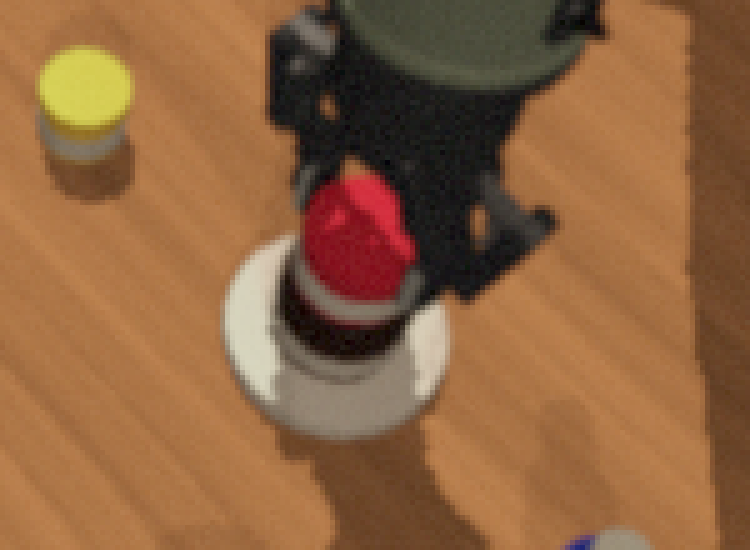

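The red jar is right above the brown one, which stands upright in the middle of the disc. Lowering it in small steps.

>>> move_arm([
  [0,0,-3,0],
  [0,0,-5,0],
  [0,0,-6,0],
  [0,0,-6.5,0],
  [0,0,-6.5,0],
])

```text
clock: 15.38
position: [0.4574, 0.1757, 0.0913]
tool_rot: [-3.142, -0.0, -0.0]
force: [0.3, 0.1, -2.5]
grip_width: 0.0551
finger_force: 32.8
```

>>> move_arm([
  [0,0,-0.5,0],
  [0,0,-0.5,0],
])

```text
clock: 15.62
position: [0.4575, 0.1757, 0.091]
tool_rot: [-3.141, -0.0, -0.0]
force: [-1.7, -0.0, 3.3]
grip_width: 0.0545
finger_force: 33.3
```

>>> move_arm([
  [0,0,0,0],
  [0,0,0,0],
  [0,0,0,0],
  [0,0,0,0],
  [0,0,25,0],
  [0,0,55,0],
  [2,-30,60,0],
  [6,-75,60,0],
  [11,-125,60,0],
  [14,-163,60,0],
  [14,-163,20,0],
  [14,-163,20,0],
], gripper=1)

```text
clock: 17.12
position: [0.4701, 0.0124, 0.1093]
tool_rot: [3.141, 0.004, -0.001]
force: [-0.3, 0.4, -0.5]
grip_width: 0.0854
finger_force: 0.0
```

```bash
python3 - <<'E'
from seg import *
S=grab_frame("scene");T=grab_frame("top")
cv2.imwrite("pics/s4.png",np.hstack([cv2.resize(S[150:270,260:420],(400,300),interpolation=3),cv2.resize(T[170:290,120:280],(400,300),interpolation=3)]))
s=monitor.observe();print(s["position"],s["force"])
print(w2px("top",[.4575,.1757,.098]),w2px("scene",[.4575,.1757,.098]))
for n,i in(("top",T),("scene",S)):
    p=w2px(n,[.4575,.1757,.098])
    try:print(circ(n,blob(i,(168,150,90),(179,255,255),p),.098))
    except Exception as e: print(e)
E
```

```text
[0.47141723 0.01307041 0.11133405] [0.78340781 0.96213123 0.34155481]
[178.7874726  226.79465574] [342.96729215 206.85026022]
[458.1 174.4  54.9 458.  174.5]
[461.4 179.2  58.5 462.1 178.1]
```

View pics/s4.png

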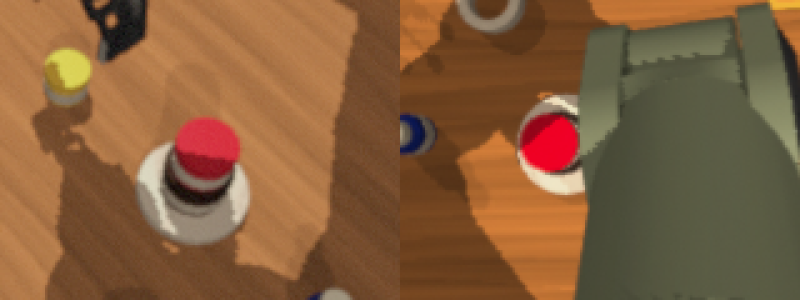

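The stack is good: the red lid is at (458,174.5) mm, centred on the brown jar and the disc. Next, grasp the yellow jar.

>>> move_arm([
  [0,0,-40,0],
  [0,0,-70,0],
  [0,0,-78,0],
  [0,0,-78,0],
])

```text
clock: 17.73
position: [0.4718, 0.013, 0.0336]
tool_rot: [-3.142, -0.0, 0.0]
force: [-0.0, 0.3, -0.3]
grip_width: 0.0855
finger_force: 0.0
```

>>> move_arm([
  [0,0,0,0],
  [0,0,0,0],
  [0,0,0,0],
  [0,0,0,0],
  [0,0,0,0],
  [0,0,0,0],
  [0,0,0,0],
], gripper=0.3, newtons=20)

```text
clock: 18.6
position: [0.4719, 0.0127, 0.0336]
tool_rot: [-3.141, -0.001, -0.0]
force: [-2.1, 0.5, 13.8]
grip_width: 0.0451
finger_force: 18.4
```

>>> move_arm([
  [0,0,0,0],
  [0,0,0,0],
  [0,0,0,0],
  [0,0,0,0.17],
  [0,0,0,0.34],
  [0,0,0,0.51],
  [0,0,0,0.68],
  [0,0,0,0.85],
  [0,0,0,1.02],
  [0,0,0,1.19],
  [0,0,0,1.38],
  [0,0,0,1.57],
], gripper=1)

```text
clock: 20.1
position: [0.4714, 0.0126, 0.0328]
tool_rot: [-3.142, 0.0, 1.571]
force: [-0.1, 0.2, 1.2]
grip_width: 0.0856
finger_force: 0.0
```

>>> move_arm([
  [0,0,0,0],
  [0,0,0,0],
  [0,0,0,0],
  [0,0,0,0],
  [0,0,0,0],
  [0,0,0,0],
  [0,0,0,0],
], gripper=0.3, newtons=30)

```text
clock: 20.98
position: [0.4714, 0.0127, 0.033]
tool_rot: [3.142, 0.0, 1.562]
force: [-1.2, -0.9, 6.0]
grip_width: 0.045
finger_force: 29.9
```

>>> move_arm([
  [0,0,25,0],
  [0,0,75,0],
  [0,0,125,0],
  [0,0,140,0],
  [-3,35,140,0],
  [-7,80,140,0],
  [-11,125,140,0],
  [-13,150,140,0],
  [-14,162.5,140,0],
  [-14,162.5,120,0],
  [-14,162.5,104,0],
  [-14,162.5,104,0],
])

```text
clock: 22.48
position: [0.4568, 0.1744, 0.1356]
tool_rot: [-3.139, 0.001, 1.564]
force: [-0.2, -0.0, -0.3]
grip_width: 0.0449
finger_force: 31.3
```

>>> move_arm([
  [0,0,-3,0],
  [0,0,-5,0],
  [0,0,-6,0],
  [0,0,-6,0],
])

```text
clock: 22.98
position: [0.4576, 0.1752, 0.131]
tool_rot: [3.141, -0.0, 1.565]
force: [0.5, -0.7, 2.0]
grip_width: 0.0448
finger_force: 31.4
```

>>> move_arm([
  [0,0,-0.4,0],
  [0,0,-0.4,0],
])

```text
clock: 23.22
position: [0.4576, 0.1752, 0.131]
tool_rot: [3.141, 0.0, 1.565]
force: [-2.6, -2.9, 12.5]
grip_width: 0.0453
finger_force: 32.6
```

```bash
python3 - <<'E'
from h import *
S=grab_frame("scene")
cv2.imwrite("pics/s5.png",cv2.resize(S[150:270,270:430],(640,480),interpolation=3))
s=monitor.observe();print(s["position"],s["force"])
E
```

```text
[0.45763008 0.17522187 0.13096069] [-2.97737241 -2.08362058 12.01401164]
```

View pics/s5.png

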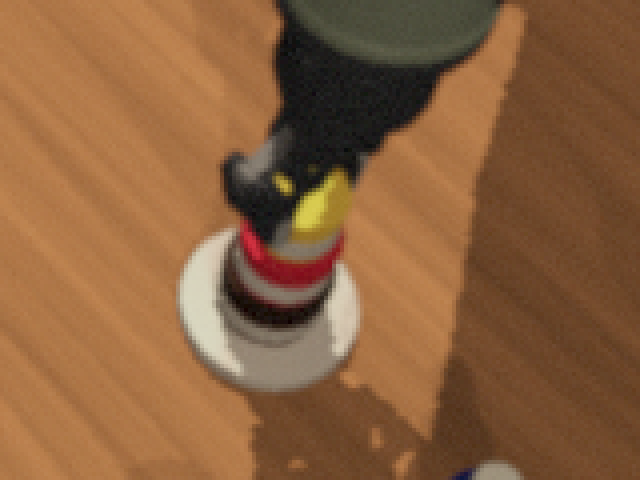

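The three-jar stack is aligned, with the yellow jar seated on the red one. Release and rise.

>>> move_arm([
  [0,0,0.4,0],
  [0,0,0.4,0],
  [0,0,0.4,0],
  [0,0,0.4,0],
  [0,0,0.4,0],
  [0,0,25,0],
  [0,0,65,0],
  [0,-10,75,0],
  [0,-50,75,0],
  [0,-100,75,0],
  [0,-150,75,0],
  [0,-200,75,0],
], gripper=1)

```text
clock: 24.78
position: [0.4569, -0.0268, 0.205]
tool_rot: [-3.141, 0.0, 1.565]
force: [1.1, 0.1, 1.1]
grip_width: 0.0855
finger_force: 0.0
```

```bash
python3 - <<'E'
from seg import *
S=grab_frame("scene");T=grab_frame("top")
cv2.imwrite("pics/s6.png",np.hstack([cv2.resize(S[60:270,120:400],(400,300),interpolation=3),cv2.resize(T[200:256,350:410],(400,373),interpolation=3)[:300]]))
print(monitor.observe()["position"])
for n,i in(("top",T),("scene",S)):
    for z,lo,hi in((.138,(24,150,90),(34,255,255)),):
        try:print(n,circ(n,blob(i,lo,hi,w2px(n,[.4575,.1755,z])),z))
        except Exception as e: print(n,e)
T0=cv2.imread("pics/top0.png");h=cv2.cvtColor(T0,cv2.COLOR_BGR2HSV)
print("pred px: base,shoulder,cap",[w2px("top",[.446,-.311,z]).round(1) for z in(0,.048,.076)])
for lo,hi,z in(((5,200,120),(14,255,255),.048),((0,0,0),(179,255,45),.076)):
    c=blob(T0,lo,hi,(597*.64,352*.64),r=20); print(cv2.boundingRect(c),circ("top",c,z))
print(h[225,368:396].tolist())
E
```

```text
[ 0.45658884 -0.03019641  0.20467238]
top max() iterable argument is empty
scene max() iterable argument is empty
pred px: base,shoulder,cap [array([372.1, 226. ]), array([377.8, 225.8]), array([381.4, 225.7])]
(372, 218, 14, 16) [ 447.1 -315.8   38.9  448.4 -312.7]
(377, 222, 11, 7) [ 446.7 -312.7   24.7  447.4 -313. ]
[[14, 104, 93], [16, 67, 99], [14, 88, 96], [12, 157, 91], [13, 210, 119], [14, 214, 162], [14, 213, 177], [14, 213, 174], [13, 209, 128], [11, 187, 45], [165, 36, 14], [120, 14, 18], [150, 13, 20], [150, 23, 22], [0, 12, 22], [150, 26, 20], [0, 0, 19], [0, 13, 19], [135, 27, 19], [9, 107, 38], [13, 175, 108], [13, 186, 178], [13, 186, 185], [13, 185, 186], [13, 187, 185], [13, 187, 185], [13, 187, 185], [13, 187, 184]]
```

View pics/s6.png

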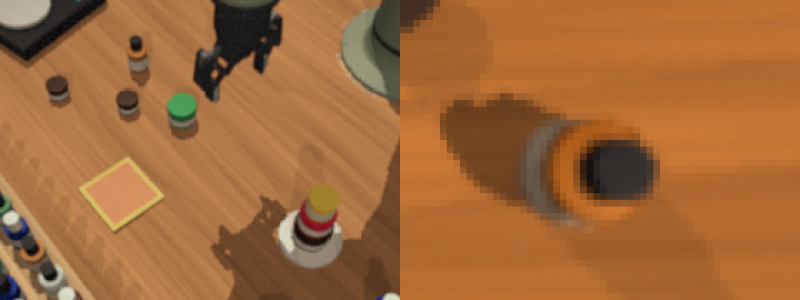

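The stack is standing and the gripper is clear. The tester is at about (446.5, -313) mm.

>>> move_arm([
  [-2,-50,0,0],
  [-4,-105,0,0],
  [-6,-160,0,0],
  [-8,-215,0,0],
  [-10,-265,0,0],
  [-11,-288.5,0,0],
  [-11,-288.5,-50,0],
  [-11,-288.5,-80,0],
  [-11,-288.5,-80,0],
])

```text
clock: 26.0
position: [0.4452, -0.3126, 0.1234]
tool_rot: [-3.138, -0.002, 1.565]
force: [1.4, 0.6, 0.9]
grip_width: 0.0854
finger_force: 0.0
```

```bash
python3 - <<'E'
from seg import *
S=grab_frame("scene")
print(monitor.observe()["position"])
cv2.imwrite("pics/s7.png",np.hstack([cv2.resize(S[60:150,170:290],(400,300),interpolation=3),cv2.resize(S[160:270,270:417],(400,300),interpolation=3)]))
E
```

```text
[ 0.44605981 -0.31295616  0.12502753]
```

View pics/s7.png

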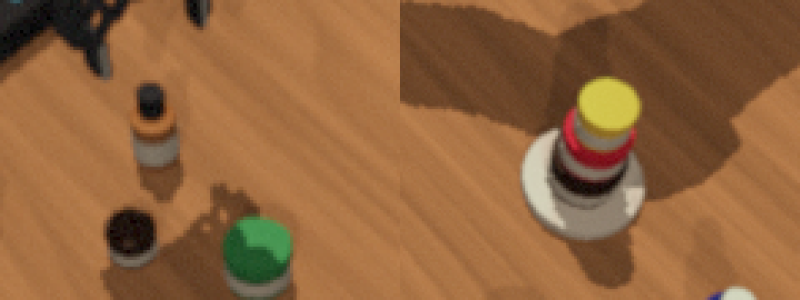

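The stack is upright and centred, and the gripper is in line above the tester. Descending on it.

>>> move_arm([
  [0,0,-20,0],
  [0,0,-45,0],
  [0,0,-70,0],
  [0,0,-88,0],
  [0,0,-92,0],
  [0,0,-92,0],
])

```text
clock: 26.8
position: [0.4468, -0.3134, 0.034]
tool_rot: [3.141, 0.0, 1.565]
force: [-1.1, 0.1, 0.2]
grip_width: 0.0859
finger_force: 0.0
```

>>> move_arm([
  [0,0,0,0],
  [0,0,0,0],
  [0,0,0,0],
  [0,0,0,0],
  [0,0,0,0],
  [0,0,0,0],
  [0,0,0,0],
  [0,0,0,0],
], gripper=0.25, newtons=20)

```text
clock: 27.8
position: [0.4467, -0.3135, 0.0339]
tool_rot: [3.141, 0.001, 1.565]
force: [-0.1, 0.4, 6.5]
grip_width: 0.0396
finger_force: 20.7
```

>>> move_arm([
  [0,0,0,0],
  [0,0,0,0],
  [0,0,0,0],
  [0,0,0,-0.17],
  [0,0,0,-0.34],
  [0,0,0,-0.51],
  [0,0,0,-0.68],
  [0,0,0,-0.85],
  [0,0,0,-1.02],
  [0,0,0,-1.19],
  [0,0,0,-1.38],
  [0,0,0,-1.57],
], gripper=1)

```text
clock: 29.3
position: [0.4464, -0.3132, 0.0334]
tool_rot: [-3.142, -0.0, -0.006]
force: [-0.2, 0.6, 0.3]
grip_width: 0.0853
finger_force: 0.0
```

>>> move_arm([
  [0,0,0,0],
  [0,0,0,0],
  [0,0,0,0],
  [0,0,0,0],
  [0,0,0,0],
  [0,0,0,0],
  [0,0,0,0],
  [0,0,0,0],
], gripper=0.25, newtons=30)

```text
clock: 30.3
position: [0.4464, -0.3135, 0.0336]
tool_rot: [3.141, -0.0, 0.001]
force: [-0.9, 1.0, 5.4]
grip_width: 0.0392
finger_force: 29.8
```

>>> move_arm([
  [0,0,25,0],
  [0,0,65,0],
  [20,22,90,0],
  [55,60,90,0],
  [90,98,90,0],
  [125,136,90,0],
  [160,175,90,0],
  [185,202,90,0],
  [201.5,220,90,0],
  [201.5,220,50,0],
  [201.5,220,20,0],
  [201.5,220,12,0],
])

```text
clock: 31.8
position: [0.6467, -0.0932, 0.0435]
tool_rot: [-3.141, 0.003, 0.001]
force: [-0.5, 0.4, -0.5]
grip_width: 0.039
finger_force: 30.8
```

>>> move_arm([
  [0,0,-2,0],
  [0,0,-4,0],
  [0,0,-5,0],
  [0,0,-5.5,0],
  [0,0,-5.5,0],
])

```text
clock: 32.42
position: [0.648, -0.0933, 0.0401]
tool_rot: [3.142, -0.0, -0.0]
force: [-0.9, -0.0, -2.0]
grip_width: 0.0392
finger_force: 30.8
```

```bash
python3 - <<'E'
from seg import *
S=grab_frame("scene"); s=monitor.observe(); print(s["position"],s["force"])
cv2.imwrite("pics/s8.png",cv2.resize(S[110:240,120:280],(640,520),interpolation=3))
E
```

```text
[ 0.64798573 -0.09325818  0.0400765 ] [ 0.00936725 -0.14236509 -1.77370648]
```

View pics/s8.png

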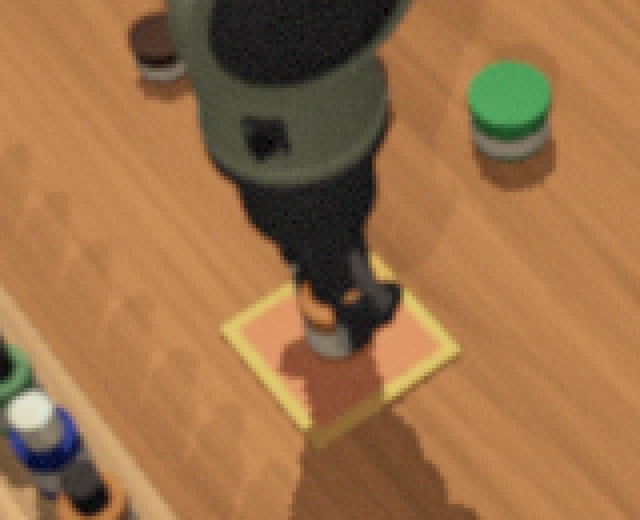

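The tester is upright over the middle of the tray and just off its surface. Seating it.

>>> move_arm([
  [0,0,-0.4,0],
  [0,0,-0.7,0],
  [0,0,-0.7,0],
])

```text
clock: 32.85
position: [0.648, -0.0933, 0.0396]
tool_rot: [-3.141, -0.0, -0.0]
force: [-2.2, 0.2, 6.4]
grip_width: 0.0388
finger_force: 31.6
```

>>> move_arm([
  [0,0,0,0],
  [0,0,0,0],
  [0,0,0,0],
  [0,0,0,0],
  [0,0,0,0],
  [0,0,20,0],
  [0,0,60,0],
  [0,0,110,0],
  [-10,-10,150,0],
  [-40,-45,160,0],
  [-75,-90,160,0],
  [-110,-130,160,0],
], gripper=1)

```text
clock: 34.35
position: [0.5368, -0.2248, 0.2009]
tool_rot: [3.141, -0.002, -0.001]
force: [0.5, -0.4, 0.4]
grip_width: 0.0855
finger_force: 0.0
```

>>> move_arm([
  [-40,-40,0,0],
  [-80,-80,0,0],
  [-115,-115,0,0],
  [-130,-130,0,0],
  [-130,-130,0,0],
  [-130,-130,0,0],
])

```text
clock: 35.1
position: [0.4087, -0.3527, 0.1999]
tool_rot: [3.142, -0.001, 0.001]
force: [-0.3, -0.5, 0.2]
grip_width: 0.0855
finger_force: 0.0
```

```bash
python3 - <<'E'
from seg import *
T=grab_frame("top");S=grab_frame("scene"); s=monitor.observe(); print(s["position"],s["force"],s["clock"])
cv2.imwrite("pics/s9.png",np.hstack([cv2.resize(x,(400,300),interpolation=3) for x in(T,S)]))
Y=((20,120,60),(34,255,255))
for nm,rg,X,z in(("yel",Y,(.4575,.1755),.138),("cap",((0,0,0),(179,255,45)),(.648,-.093),.082),("green",((45,80,40),(85,255,255)),(.4615,-.1565),.042)):
    for n,i in(("top",T),("scene",S)):
        try: print(nm,n,circ(n,blob(i,*rg,w2px(n,[*X,z]),r=20),z))
        except Exception as e: print(nm,n,e)
E
```

```text
[ 0.40883425 -0.3524819   0.19951869] [ 0.08996025 -0.18228836  0.15257865] 35.2
yel top [457.8 174.5  49.  457.6 174.8]
yel scene [460.5 177.5  53.7 460.2 177.1]
cap top [645.1 -92.4  21.4 645.1 -92.2]
cap scene [654.2 -80.8  17.6 654.4 -79.5]
green top [ 461.7 -155.8   54.7  461.5 -156. ]
green scene [ 465.5 -149.8   63.1  466.6 -151. ]
```

View pics/s9.png

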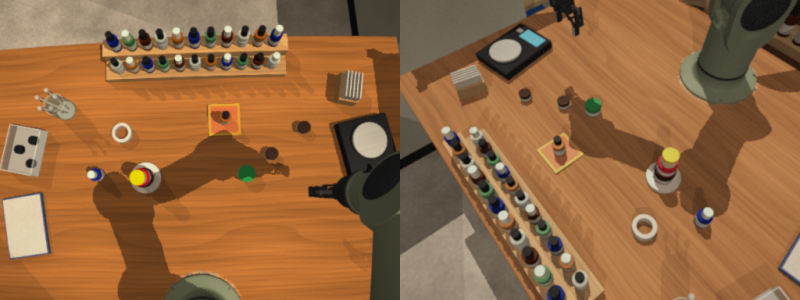

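The jar stack stands centred on the stand, with the yellow lid at (458,175) mm. The tester is upright in mid-tray, its cap at (645,-92) mm in the top view. The bystanders look unmoved and the robot is clear, so I'm handing in.

```bash
python3 -c "
from workcell import bot
print(bot.job_done())"
```

```text
the job is handed in; nothing more can be done
None
```

The job is handed in at about 35 s of the 118 s: brown, red and yellow jars are stacked on the stand, the tester is upright mid-tray, and in the last pictures nothing had fallen and the bystanders looked unmoved; the verdict was not shown.

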